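# Rack the solid division board in the beekeeping shop

### The job

Two small pine hive parts lean on stands. Take the solid division board, not the open frame, and stand it upright on its long bottom edge in the empty slot of the display rack, about midway along it and fully down on the slot floor; lower it in rather than dropping it. Leave the open frame on its stand and the board that is already in the rack where they are.

Things in the scene. Friction and masses are not known exactly. Their poses are not given: they have to be found in the camera images.
- board: Solid pine slab 120 long, 12 thick, 115 mm high, 90 g. Origin: centre of its bottom edge; x along its length, y through its thickness, z up the board to its top edge. It starts on a fixed plywood stand, bottom 24 mm above the bench, top leaning 15 degrees to its +y against two posts at its ends, 60 mm high along the board; its upper 55 mm is free. A like stand beside it holds the open frame.
- slot: The rack's empty slot, with a blank white card at its far (+x) end. Origin: centre of the slot floor, 12 mm above the bench; x along the slot, y across, z up. 28 mm wide between fixed solid pine walls 52 mm thick, 65 mm high above the floor and 130 mm long; open ends. The rack's other slot, 80 mm beside it (centres), holds a board.
- stock: A board of the same size and look as the solid division board, standing loose in the rack's other slot; leave it there. Origin: centre of its bottom edge; x along its length, y through its thickness, z up.
- frame: Leave alone: an open pine hive frame, 120 x 12 x 115 mm outside like the board, but just four bars round a window with thin wires, leaning on the other stand in the same way. Origin: centre of its bottom edge; x along its length, y through its thickness, z up.
Things that resemble listed ones, but are neither listed nor needed, are in the scene too. Leave any black or blue look-alike of the board alone.

How it is judged:
At the end, for the whole second after the job is handed in: The solid board stands at rest on its bottom edge in the empty slot: bottom within 8 mm of the slot floor, within 14 mm across and 25 mm along of its middle, upright within 20 degrees and in line within 15. The open frame and the other racked board are within 30 mm of their starts (y of board in the frame of slot between -0.014 and 0.014 m and x of board in the frame of slot between -0.025 and 0.025 m and z of board in the frame of slot between -0.005 and 0.008 m and angle between board's own z axis and vertical below 0.35 rad and angle between the x axis of board and the x axis of slot, either way round below 0.26 rad and linear speed of board below 0.02 m/s and distance of each of frame, stock from where it was at the start of the episode below 0.03 m); the robot touches nothing.
It fails at once if the board is dropped into the slot (falls faster than 0.6 m/s over it) (linear speed of board above 0.6 m/s and horizontal distance between board and slot below 0.03 m and z of board in the frame of slot below 0.1 m).
It fails at once if the open frame is taken or knocked off its stand (moved more than 50 mm) (distance of frame from where it was at the start of the episode above 0.05 m).
It fails at once if the board already in the rack is pulled out or pushed more than 50 mm (distance of stock from where it was at the start of the episode above 0.05 m).
It also fails if it takes over 38 s, if anything falls off the work surface, if the arm or the gripper's body presses on something with over 40 N, if the wrist force passes 120 N, or if a joint passes its speed limit or range.

### The arm

A 7-joint arm with a two-finger parallel gripper is mounted at the origin on the work surface. World frame = base frame: x ahead of the robot, y to its left, z up, the work surface at z = 0. Lengths are in m, angles in rad, forces in N, time in s.
With the tool pointing down it reaches from about 0.425 to 0.95 m from the base axis. Payload 16.7 kg.
Tool frame: the origin (TCP) lies midway between the tips of the shut fingers; the grasp point (between the pads) lies 19 mm behind it (bot.pinch_z is the distance from the TCP to the grasp point, in m); z points along the fingers, y is the direction in which the jaws open and shut (so a half turn about z gives the same grasp; the last joint's range is limited). The gripper opens to 94 mm and grips with 3 to 60 N. Pads are 16 mm wide; open, the fingers measure 119 mm over their backs; the gripper's body (75 mm by 177 mm) begins 78 mm behind the grasp point.
Start: joints at [-1.252, 0.426, 0.074, 1.606, -0.034, 1.111, -0.067], TCP at [0.304, 0.602, 0.205] pointing down, gripper open.
Joint ranges: [-2.85, 2.85], [-0.5, 2.14], [-1.23, 1.37], [0.21, 2.46], [-1.02, 4.16], [0.16, 2.05], [-2.73, 2.73]. Speed limits (rad/s): [1.89, 1.89, 2.39, 2.39, 3.01, 3.01, 3.01].

### API

Orientations are given as a rotation vector (axis times angle).
In Python, from rig import bot gives the robot as it stands.
- The arm moves only by the tool drive_tool, never from a script. Its argument "deltas" is a list of rows, each an object with "xyz": the shift along the tool's x, y, z in mm, a list of three; "roll": the turn about the tool's z in rad; "jaw": the finger opening in mm, from 0 to 94. A call has 1 to 12 rows; each row shifts and turns the pose as measured when the row begins, along the tool's axes as they then stand; what a row does not reach is not made up. A row lasts 1/12 s, in which the tool goes at most 41.7 mm and 7.16 degrees, less where a joint would pass 70% of its speed; a pose out of reach is approached as far as the arm can. A call with a gripper value outside its range is refused whole. The fingers move at their own pace and stop on an object; the grip force is fixed at half the most. Time passes only in rows, so rows that do not move let the fingers close. It gives the time, the measured TCP pose, the force and the opening at its end, in the units of the state.
- bot.get_obs(): the state, without advancing time (a new reading comes with each control period).
- bot.grab_frame(name): name is "scene" or "top" or "wrist"; returns a dict with "pixels" (384x512x3 uint8, red, green, blue), "fx", "fy", "cx", "cy" (pixels), "T" (4x4, takes a point from camera to world coordinates); the wrist camera has in their place "T_tool_cam" (4x4, takes a point from camera to tool coordinates, whose origin is the TCP and whose axes are the flange's). Camera axes: x right, y down, z forward; pixel columns grow to the right and rows downward; lengths in m; the calibration is good to about 2 mm. A picture is of the moment at which its call begins: read the wrist's pose just before it. There is no depth.
- bot.finish_job(): hands the job in, once; it reports no verdict.
The state is a dict: "t": time; "joint_positions": joint angles; "dq": joint speeds; "effort": joint torques, N m; "eef_pos": TCP position; "tool_rot": TCP orientation; "ft_force": force on the tool from outside, world axes, zero at the start; "wrist_torque": the same for the moment, N m; "grip_width": opening from 0.0 (shut) to 1.0 (fully open).
Only numpy, scipy, OpenCV 4.12 (cv2) and the standard library are available. Lean on these libraries where they do the work, as an engineer would, in place of code of your own. Each camera call takes 0.05 s, during which the arm holds its last target. There are 200 camera calls.

## Working session

There is one attempt and no reset: what is moved stays moved. The work goes in short steps, Python scripts to look and compute and a tool call to move; the robot and the scene stay as the last step left them, time stands still between calls to the robot, and variables do not carry over. Pictures are saved under pics/ and viewed, about 8 in all and at most 12, crops included, and the job is handed in when it is done.

Besides the shell and the picture viewer there is one more tool, called after "Request:" as name(argument=value, ...) on one line, values as JSON. drive_tool: Moves the arm, as the interface text tells. Its arguments: {"type":"object","properties":{"deltas":{"type":"array"}},"required":["deltas"]}

```bash
mkdir -p pics
cat > h.py <<'E'
import numpy as np, cv2
from rig import bot
from scipy.spatial.transform import Rotation as R
def save(n,f,crop=None,s=1):
    im=f["pixels"]
    if crop: im=im[crop[1]:crop[3],crop[0]:crop[2]]
    cv2.imwrite(f"pics/{n}.png",cv2.cvtColor(cv2.resize(im,None,fx=s,fy=s,interpolation=cv2.INTER_CUBIC),cv2.COLOR_RGB2BGR))
def ray(f,uv,z,T=None):
    T=f["T"] if T is None else T
    d=T[:3,:3]@np.array([(uv[0]-f["cx"])/f["fx"],(uv[1]-f["cy"])/f["fy"],1])
    return T[:3,3]+d*(z-T[2,3])/d[2]
def proj(f,p,T=None):
    T=f["T"] if T is None else T
    c=T[:3,:3].T@(np.array(p)-T[:3,3]); return f["fx"]*c[0]/c[2]+f["cx"],f["fy"]*c[1]/c[2]+f["cy"]
E
python3 - <<'E'
from h import *
import pickle
o=bot.get_obs();print(o["t"],o["eef_pos"],o["tool_rot"],o["grip_width"])
d={}
for n in("scene","top"):
    f=bot.grab_frame(n);d[n]=f;save(n,f,s=1.5);print(n,f["fx"],f["T"].round(3))
pickle.dump(d,open("d.pkl","wb"))
E
```

```text
0.0 [0.30419402 0.60205442 0.20476338] [-7.28081541e-01 -3.05583467e+00  2.07552169e-03] 1.0015392052719194
scene 440.0416737622292 [[ 0.491  0.602 -0.629  1.346]
 [ 0.871 -0.35   0.345 -0.291]
 [-0.012 -0.718 -0.696  0.855]
 [ 0.     0.     0.     1.   ]]
top 348.3898405248995 [[-0.068 -0.969  0.236  0.401]
 [-0.998  0.065 -0.022  0.105]
 [ 0.006 -0.237 -0.971  0.995]
 [ 0.     0.     0.     1.   ]]
```

View pics/scene.png

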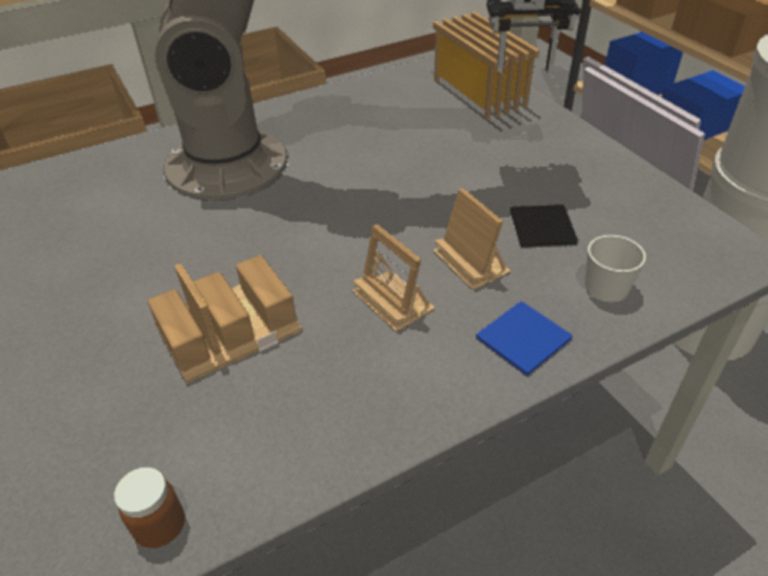

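View pics/top.png

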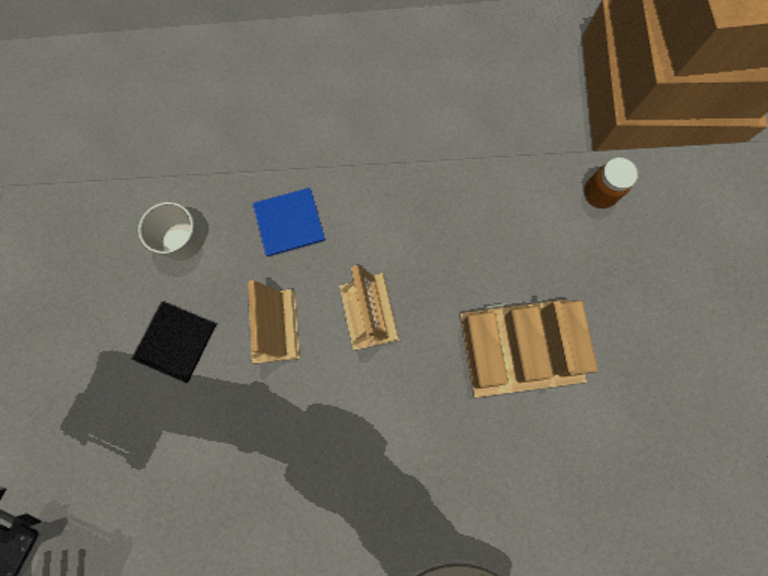

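Scene view (1.5x): solid slab leaning at (475,232), open frame at (393,268), rack at (225,315) with the stock board in its left slot (195,310), white card at (268,340), black tile (544,225), blue tile (525,337), framed hive box (485,65). The top view shows the slab at (268,322), the frame at (368,308) and the empty slot at (508,345).

Could be taken for the board:
- Slab, scene (475,232). This is my choice.
- Open frame, scene (393,268).
- Stock, scene (195,310).
- Black tile (544,225) and blue tile (525,337).

I'll check it in a close crop.

Run:
```python
from h import *
import pickle
d=pickle.load(open("d.pkl","rb"));s=d["scene"]["pixels"];t=d["top"]["pixels"]
c=lambda im,x,y,w,h:cv2.resize(im[y:y+h,x:x+w],(400,300),interpolation=cv2.INTER_CUBIC)
g=np.vstack([np.hstack([c(s,270,120,100,75),c(t,140,180,100,75)]),np.hstack([c(s,90,163,120,90),c(t,295,190,120,90)])])
cv2.imwrite("pics/c1.png",g[:,:,::-1])
```

```text
(no output)
```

View pics/c1.png

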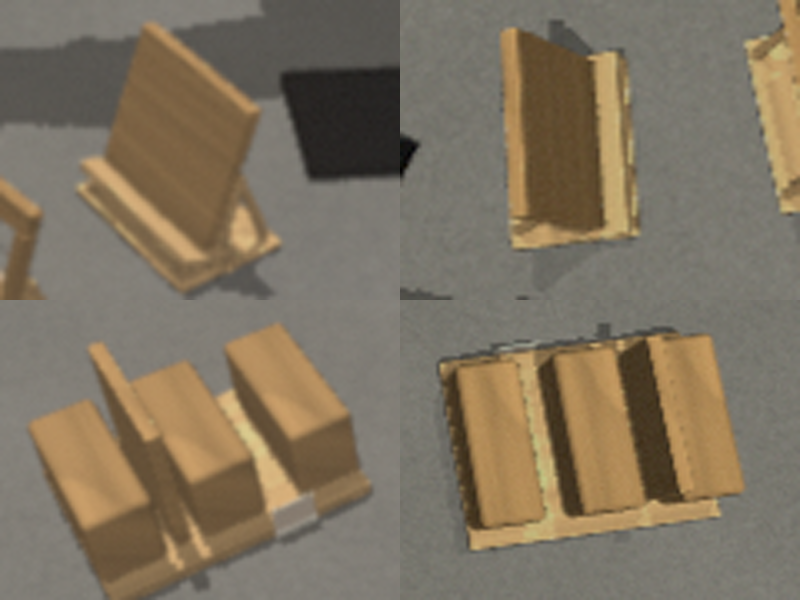

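Run:
```python
from h import *
import pickle
d=pickle.load(open("d.pkl","rb"));s=d["scene"];t=d["top"]
S1=lambda x,y:(270+x/4-.4,120+y/4-.4)
T1=lambda x,y:(140+(x-400)/4-.4,180+y/4-.4)
S2=lambda x,y:(90+x*.3-.35,163+(y-300)*.3-.35)
T2=lambda x,y:(295+(x-400)*.3-.35,190+(y-300)*.3-.35)
def rep(n,f,a,b,z):
    p,q=ray(f,a,z),ray(f,b,z);e=p-q
    print(n,"far",p.round(4),"near",q.round(4),"mid",((p+q)/2).round(4),"len",np.linalg.norm(e).round(4),"yaw",np.degrees(np.arctan2(e[1],e[0])).round(2))
rep("board top",t,T1(512,31),T1(518,215),.135)
rep("board scn",s,S1(253,114),S1(148,26),.135)
for n,f,L in(("top",t,[T2(516,360),T2(543,515),T2(555,352),T2(583,515),]),("scn",s,[S2(298,442),S2(225,348),S2(252,455),S2(190,362)])):
    rep(n+" +y wall",f,L[0],L[1],.077);rep(n+" -y wall",f,L[2],L[3],.077)
o=bot.get_obs();M=R.from_rotvec(o["tool_rot"]).as_matrix();print(M.round(3))
```

```text
board top far [0.6305 0.3087 0.135 ] near [0.5133 0.3059 0.135 ] mid [0.5719 0.3073 0.135 ] len 0.1172 yaw 1.35
board scn far [0.6378 0.3073 0.135 ] near [0.521  0.3023 0.135 ] mid [0.5794 0.3048 0.135 ] len 0.117 yaw 2.46
top +y wall far [ 0.561  -0.1094  0.077 ] near [ 0.4375 -0.116   0.077 ] mid [ 0.4993 -0.1127  0.077 ] len 0.1237 yaw 3.03
top -y wall far [ 0.5654 -0.1416  0.077 ] near [ 0.4354 -0.1471  0.077 ] mid [ 0.5004 -0.1443  0.077 ] len 0.1301 yaw 2.43
scn +y wall far [ 0.5744 -0.1067  0.077 ] near [ 0.4469 -0.1183  0.077 ] mid [ 0.5106 -0.1125  0.077 ] len 0.128 yaw 5.2
scn -y wall far [ 0.5699 -0.1411  0.077 ] near [ 0.4488 -0.1478  0.077 ] mid [ 0.5093 -0.1445  0.077 ] len 0.1213 yaw 3.17
[[-0.893  0.451 -0.   ]
 [ 0.451  0.893 -0.001]
 [-0.    -0.001 -1.   ]]
```

Crop confirms: the chosen part is a solid slab with no window (scene pixel about (316,155) unscaled), and the empty slot is the one with the white card. Moving above the board.

Request:
drive_tool(deltas=[{"xyz":[0,0,-10],"roll":-0.1,"jaw":60},{"xyz":[0,0,-10],"roll":-0.1,"jaw":60},{"xyz":[0,0,-10],"roll":-0.1,"jaw":60},{"xyz":[0,0,-10],"roll":-0.1,"jaw":60},{"xyz":[0,0,-10],"roll":-0.1,"jaw":60},{"xyz":[-26,-30,0],"roll":0,"jaw":60},{"xyz":[-26,-30,0],"roll":0,"jaw":60},{"xyz":[-26,-30,0],"roll":0,"jaw":60},{"xyz":[-26,-30,0],"roll":0,"jaw":60},{"xyz":[-26,-30,0],"roll":0,"jaw":60},{"xyz":[-26,-30,0],"roll":0,"jaw":60},{"xyz":[-26,-30,0],"roll":0,"jaw":60}])

```text
t: 1.1
eef_pos: [0.4954, 0.402, 0.2519]
tool_rot: [0.119, -3.131, 0.01]
ft_force: [0.3, 0.4, 0.7]
grip_width: 0.635
```

Request:
drive_tool(deltas=[{"xyz":[-26,-30,0],"roll":0,"jaw":60},{"xyz":[-26,-30,0],"roll":0,"jaw":60},{"xyz":[0,0,0],"roll":0,"jaw":60},{"xyz":[0,0,0],"roll":0,"jaw":60}])

```text
t: 1.43
eef_pos: [0.5602, 0.3331, 0.2509]
tool_rot: [0.1, -3.133, 0.016]
ft_force: [-1.2, 1.5, 0.0]
grip_width: 0.638
```

```bash
cat >> h.py <<'E'
def wrist():
    o=bot.get_obs();f=bot.grab_frame("wrist");W=np.eye(4);W[:3,:3]=R.from_rotvec(o["tool_rot"]).as_matrix();W[:3,3]=o["eef_pos"]
    f["T"]=W@f["T_tool_cam"];f["W"]=W
    x=W[:3,1];print("t",o["t"],"pos",np.round(o["eef_pos"],4),"jaw yaw",np.degrees(np.arctan2(x[1],x[0])).round(2),"zaxis",W[:3,2].round(3),"F",np.round(o["ft_force"],1),"g",round(o["grip_width"],3));return f
E
python3 - <<'E'
from h import *
import pickle
f=wrist();save("w1",f,s=1.5);pickle.dump(f,open("w1.pkl","wb"));print(f["T_tool_cam"].round(3))
E
```

```text
t 1.4333 pos [0.5602 0.3331 0.2509] jaw yaw 93.67 zaxis [-0.007 -0.01  -1.   ] F [-1.2  1.5  0. ] g 0.638
[[ 0.    -0.971 -0.241  0.069]
 [ 1.     0.    -0.001 -0.001]
 [ 0.001 -0.241  0.971 -0.18 ]
 [ 0.     0.     0.     1.   ]]
```

View pics/w1.png

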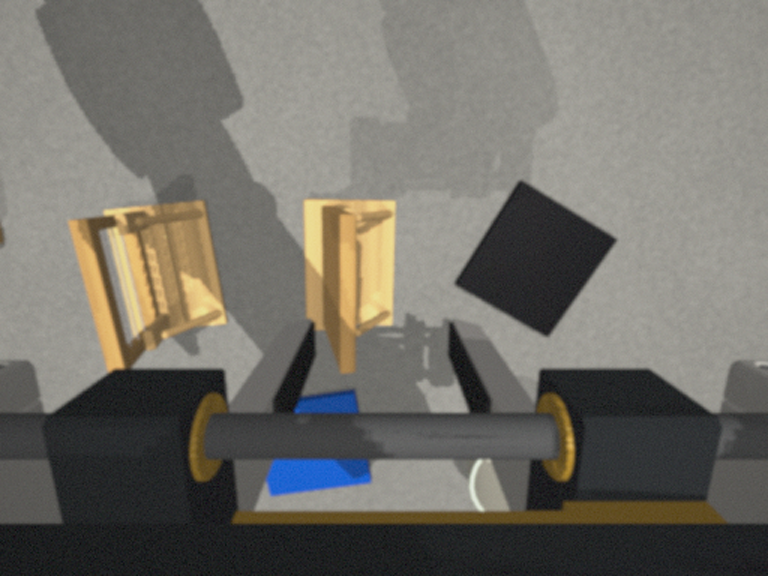

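Wrist view (1.5x): solid board's top face runs from (348,208) to (348,372), between the fingers at x≈300 and 465. Open frame on the left (105,290), black tile right.

Run:
```python
from h import *
import pickle
f=pickle.load(open("w1.pkl","rb"))
p,q=ray(f,(347.5/1.5-.2,372/1.5-.2),.135),ray(f,(348/1.5-.2,208/1.5-.2),.135);e=p-q
print(p,q,np.linalg.norm(e),np.degrees(np.arctan2(e[1],e[0])))
m=(p+q)/2;print("mid",m,"tool delta mm",f["W"][:3,:3].T@(m-f["W"][:3,3])*1e3)
```

```text
[0.6344854  0.30896566 0.135     ] [0.51148976 0.30372152 0.135     ] 0.12310738746541446 2.4414287590332924
mid [0.57298758 0.30634359 0.135     ] tool delta mm [-11.89814094 -26.31796965 116.04365235]
```

Request:
drive_tool(deltas=[{"xyz":[-7,-16,10],"roll":0.024,"jaw":60},{"xyz":[-7,-16,10],"roll":0,"jaw":60},{"xyz":[0,0,30],"roll":0,"jaw":60},{"xyz":[0,0,30],"roll":0,"jaw":60},{"xyz":[0,0,10],"roll":0,"jaw":60},{"xyz":[0,0,0],"roll":0,"jaw":60}])

```text
t: 1.98
eef_pos: [0.5731, 0.3036, 0.1577]
tool_rot: [0.068, -3.135, 0.013]
ft_force: [-1.0, 0.3, 0.8]
grip_width: 0.638
```

Run:
```python
from h import *
f=wrist();W=f["W"]
print("delta",W[:3,:3].T@(np.array([.574,.301,.094])-W[:3,3])*1e3)
```

```text
t 1.9833 pos [0.5731 0.3036 0.1577] jaw yaw 92.49 zaxis [-0.006 -0.009 -1.   ] F [-1.   0.3  0.8] g 0.638
delta [-1.19291993 -2.10688588 63.75200988]
```

Request:
drive_tool(deltas=[{"xyz":[-1,-1,20],"roll":0,"jaw":60},{"xyz":[0,-1,20],"roll":0,"jaw":60},{"xyz":[0,0,16],"roll":0,"jaw":60},{"xyz":[0,0,5],"roll":0,"jaw":60},{"xyz":[0,0,0],"roll":0,"jaw":60}])

```text
t: 2.45
eef_pos: [0.576, 0.3071, 0.1036]
tool_rot: [-0.075, 3.139, -0.004]
ft_force: [0.7, -0.2, 0.2]
grip_width: 0.639
```

Run:
```python
from h import *
f=wrist();save("w2",f,s=1.2)
```

```text
t 2.45 pos [0.576  0.3071 0.1036] jaw yaw 92.74 zaxis [ 0.001 -0.003 -1.   ] F [ 0.7 -0.2  0.2] g 0.639
```

View pics/w2.png

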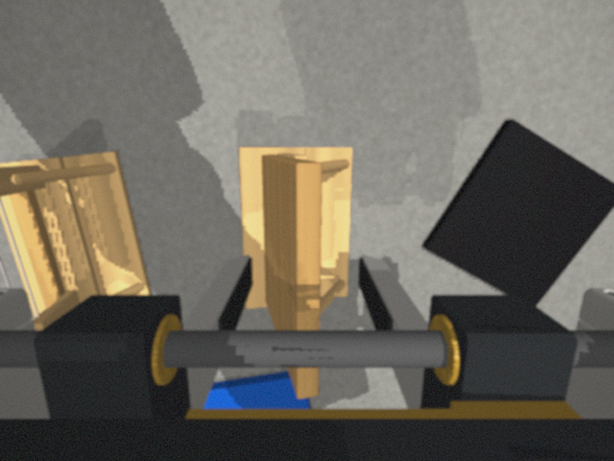

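The board's top (308,275 in 1.2x) is between the fingers (left 237, right 373) with nothing touching. I'll go slightly down and to -y, then close.

Request:
drive_tool(deltas=[{"xyz":[1,-3,6],"roll":0,"jaw":60},{"xyz":[1,-2,5],"roll":0,"jaw":40},{"xyz":[0,0,0],"roll":0,"jaw":25},{"xyz":[0,0,0],"roll":0,"jaw":16},{"xyz":[0,0,0],"roll":0,"jaw":0},{"xyz":[0,0,0],"roll":0,"jaw":0},{"xyz":[0,0,0],"roll":0,"jaw":0},{"xyz":[0,0,0],"roll":0,"jaw":0}])

```text
t: 3.17
eef_pos: [0.5765, 0.3026, 0.0979]
tool_rot: [-0.075, 3.134, 0.001]
ft_force: [-2.5, -6.1, 8.1]
grip_width: 0.215
```

Request:
drive_tool(deltas=[{"xyz":[0,0,0],"roll":0,"jaw":0},{"xyz":[0,0,0],"roll":0,"jaw":0},{"xyz":[0,0,0],"roll":0,"jaw":0},{"xyz":[0,0,0],"roll":0,"jaw":0}])

```text
t: 3.5
eef_pos: [0.5769, 0.2974, 0.0987]
tool_rot: [-0.072, 3.135, -0.009]
ft_force: [-1.9, -7.2, 5.0]
grip_width: 0.188
```

Request:
drive_tool(deltas=[{"xyz":[0,1,-6],"roll":0,"jaw":0},{"xyz":[0,2,-8],"roll":0,"jaw":0},{"xyz":[0,2,-10],"roll":0,"jaw":0},{"xyz":[0,0,-12],"roll":0,"jaw":0},{"xyz":[0,0,-15],"roll":0,"jaw":0},{"xyz":[0,0,-15],"roll":0,"jaw":0},{"xyz":[0,0,-15],"roll":0,"jaw":0},{"xyz":[0,0,-15],"roll":0,"jaw":0},{"xyz":[0,0,-15],"roll":0,"jaw":0},{"xyz":[0,0,-15],"roll":0,"jaw":0},{"xyz":[0,0,0],"roll":0,"jaw":0}])

```text
t: 4.42
eef_pos: [0.575, 0.2923, 0.2256]
tool_rot: [0.061, -3.137, 0.036]
ft_force: [0.5, 0.5, -0.5]
grip_width: 0.124
```

Run:
```python
from h import *
f=wrist();s=bot.grab_frame("scene")
a=cv2.resize(f["pixels"],(400,300));b=cv2.resize(s["pixels"][75:225,230:430],(400,300),interpolation=cv2.INTER_CUBIC)
cv2.imwrite("pics/g.png",np.hstack([a,b])[:,:,::-1])
```

```text
t 4.4167 pos [0.575  0.2923 0.2256] jaw yaw 92.22 zaxis [-0.004 -0.023 -1.   ] F [ 0.5  0.5 -0.5] g 0.124
```

View pics/g.png

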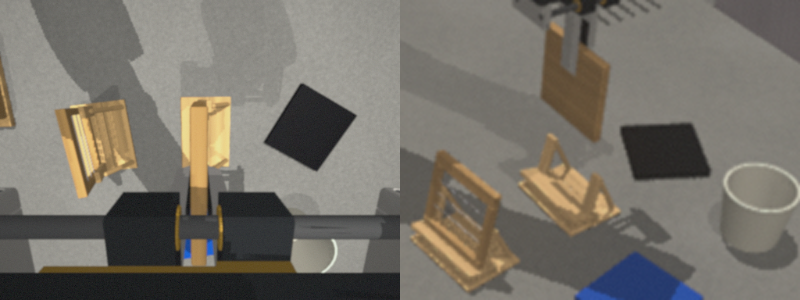

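The board is held upright (opening about 11.7 mm) and the frame is untouched on its stand (right half, (455,215)). Raising, then carrying it to the slot.

Request:
drive_tool(deltas=[{"xyz":[0,0,-20],"roll":0,"jaw":0},{"xyz":[0,0,-25],"roll":0,"jaw":0},{"xyz":[0,0,-20],"roll":0,"jaw":0},{"xyz":[4,-15,0],"roll":0,"jaw":0},{"xyz":[7,-30,0],"roll":0,"jaw":0},{"xyz":[7,-30,0],"roll":0,"jaw":0},{"xyz":[7,-30,0],"roll":0,"jaw":0},{"xyz":[7,-30,0],"roll":0,"jaw":0},{"xyz":[7,-30,0],"roll":0,"jaw":0},{"xyz":[7,-30,0],"roll":0,"jaw":0},{"xyz":[7,-30,0],"roll":0,"jaw":0},{"xyz":[7,-30,0],"roll":0,"jaw":0}])

```text
t: 5.52
eef_pos: [0.5146, 0.0276, 0.2787]
tool_rot: [0.077, -3.112, 0.052]
ft_force: [0.9, -0.8, -1.4]
grip_width: 0.125
```

Request:
drive_tool(deltas=[{"xyz":[6,-30,0],"roll":0,"jaw":0},{"xyz":[6,-30,0],"roll":0,"jaw":0},{"xyz":[6,-30,0],"roll":0,"jaw":0},{"xyz":[5,-20,0],"roll":0,"jaw":0},{"xyz":[0,0,0],"roll":0,"jaw":0},{"xyz":[0,0,0],"roll":0,"jaw":0}])

```text
t: 6.02
eef_pos: [0.4875, -0.0979, 0.2751]
tool_rot: [0.061, -3.103, 0.054]
ft_force: [0.3, 0.5, -2.4]
grip_width: 0.122
```

Run:
```python
from h import *
import pickle
f=wrist();s=bot.grab_frame("scene");pickle.dump((f,s),open("p.pkl","wb"))
a=cv2.resize(f["pixels"][0:288,64:448],(800,600),interpolation=cv2.INTER_CUBIC)
cv2.imwrite("pics/p.png",a[:,:,::-1])
```

```text
t 6.0167 pos [ 0.4875 -0.0979  0.2751] jaw yaw 92.28 zaxis [-0.037 -0.035 -0.999] F [ 0.3  0.5 -2.4] g 0.122
```

View pics/p.png

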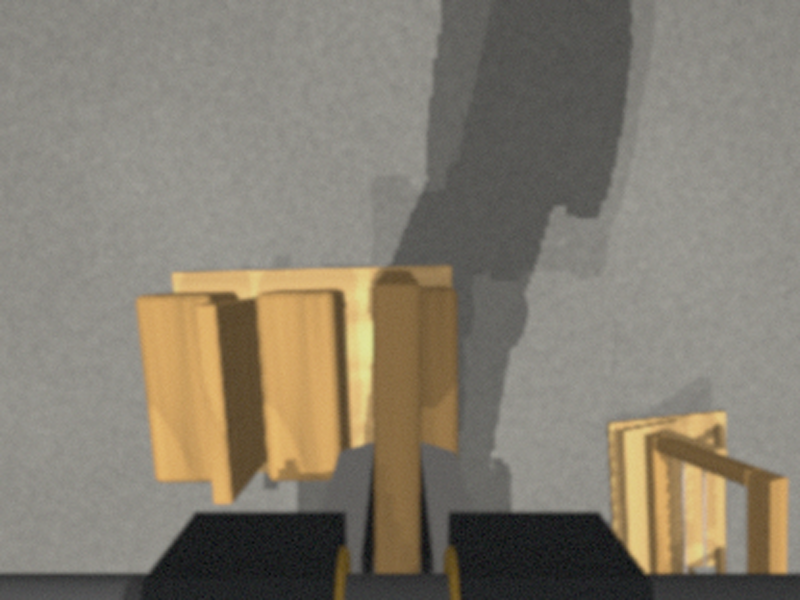

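Wrist crop: held board's top edge runs down x≈395. Middle wall's top has its slot-side edge at (334,292)–(334,477), the +y wall's outer edge is at x≈457, the stock is on the left at (225,400) and the frame on the right is untouched.

Run:
```python
from h import *
import pickle
f,s=pickle.load(open("p.pkl","rb"))
C=lambda x,y:(64+x*.48-.3,y*.48-.3)
a,b=ray(f,C(334,292),.077),ray(f,C(334.5,477),.077)
e=b-a;u=e/np.linalg.norm(e);n=np.array([-u[1],u[0],0]);print("midwall",a,b,np.linalg.norm(e),np.degrees(np.arctan2(u[1],u[0])))
c=(a+b)/2+.014*n;print("slot mid",c)
r=ray(f,C(457,290),.077);print("+y wall outer minus 66:",r-.066*n, "mid wall other edge +66", ray(f,C(262,291),.077)+.066*n)
# board: top face -x end, height TCP+~.038
W=f["W"];zt=W[2,3]+.037
k=ray(f,C(397,285),zt);print("board -x top end",k,"=> tool",W[:3,:3].T@(k-W[:3,3]))
for z in(.1,.11,.12):print(W[:3,3]+W[:3,2]*z)
```

```text
midwall [ 0.43937339 -0.1488106   0.077     ] [ 0.56450656 -0.1462018   0.077     ] 0.125160362918161 1.1943413192624384
slot mid [ 0.50164816 -0.13350924  0.077     ]
+y wall outer minus 66: [ 0.43626163 -0.13607935  0.077     ] mid wall other edge +66 [ 0.43927502 -0.1294762   0.077     ]
board -x top end [ 0.42871208 -0.10052813  0.31205677] => tool [ 0.06023091 -0.00153383 -0.03466702]
[ 0.48377323 -0.10145816  0.17518923]
[ 0.48340052 -0.10181286  0.16520247]
[ 0.4830278  -0.10216757  0.15521572]
```

Request:
drive_tool(deltas=[{"xyz":[-6,-11,0],"roll":0,"jaw":0},{"xyz":[-6,-11,0],"roll":0,"jaw":0},{"xyz":[-5,-9,0],"roll":0,"jaw":0},{"xyz":[-1,1,20],"roll":0,"jaw":0},{"xyz":[-1,1,20],"roll":0,"jaw":0},{"xyz":[-1,1,20],"roll":0,"jaw":0},{"xyz":[0,0,10],"roll":0,"jaw":0},{"xyz":[0,0,0],"roll":0,"jaw":0},{"xyz":[0,0,0],"roll":0,"jaw":0}])

```text
t: 6.87
eef_pos: [0.5096, -0.1198, 0.2002]
tool_rot: [0.083, -3.1, 0.053]
ft_force: [-0.7, 0.5, -0.6]
grip_width: 0.125
```

Run:
```python
from h import *
import pickle
f=wrist();s=bot.grab_frame("scene");t=bot.grab_frame("top");pickle.dump((f,s,t),open("q.pkl","wb"))
W=f["W"];b=W[:3,3]+.078*W[:3,2];print("bottom est",b,"tool delta",W[:3,:3].T@(np.array([.503,-.131,b[2]])-b)*1e3)
a=cv2.resize(f["pixels"][50:240,100:353],(400,300),interpolation=cv2.INTER_CUBIC);c=cv2.resize(s["pixels"][123:243,80:240],(400,300),interpolation=cv2.INTER_CUBIC)
cv2.imwrite("pics/q.png",np.hstack([a,c])[:,:,::-1])
```

```text
t 6.8667 pos [ 0.5096 -0.1198  0.2002] jaw yaw 93.1 zaxis [-0.039 -0.035 -0.999] F [-0.7  0.5 -0.6] g 0.125
bottom est [ 0.5065782  -0.12254356  0.12226401] tool delta [ 4.01558931 -8.24618719  0.43635922]
```

View pics/q.png

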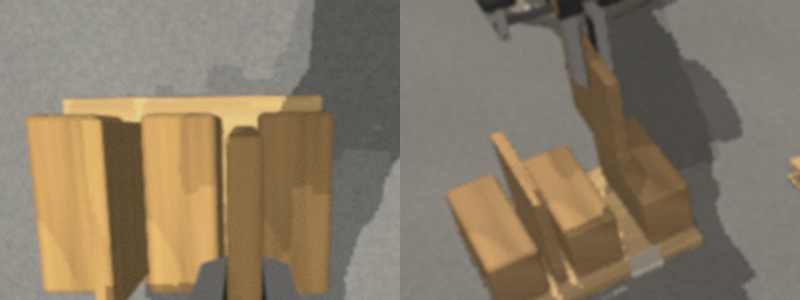

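Left (wrist): slot edges at x≈217 and 262 on row 115, with the board (229–262) above it. Right (scene): the board is above the empty slot by the white card, a little to its +y side.

Run:
```python
from h import *
import pickle
f,s,t=pickle.load(open("q.pkl","rb"));W=f["W"]
C=lambda x,y:(100+x/1.581-.3,50+y/1.581-.3)
a,b=ray(f,C(216.5,116),.077),ray(f,C(262,115),.077);print(a,b,"slot -x end mid",(a+b)/2,np.linalg.norm(a-b))
c=ray(f,C(217.5,285),.077);e=c-a;print("yaw",np.degrees(np.arctan2(e[1],e[0])),c)
k=ray(f,C(246,128),W[2,3]+.037);print("board top -x end",k,W[:3,:3].T@(k-W[:3,3]))
```

```text
[ 0.44082145 -0.14800039  0.077     ] [ 0.43854623 -0.11754946  0.077     ] slot -x end mid [ 0.43968384 -0.13277493  0.077     ] 0.030535814123639045
yaw 2.7371982932127756 [ 0.56009308 -0.14229808  0.077     ]
board top -x end [ 0.44799342 -0.12293846  0.23715677] [ 0.0631535  -0.00102281 -0.03444228]
```

Request:
drive_tool(deltas=[{"xyz":[-1,-4,0],"roll":0,"jaw":0},{"xyz":[0,-3,10],"roll":0,"jaw":0},{"xyz":[0,0,12],"roll":0,"jaw":0},{"xyz":[0,0,0],"roll":0,"jaw":0},{"xyz":[0,0,0],"roll":0,"jaw":0}])

```text
t: 7.43
eef_pos: [0.5127, -0.1294, 0.1808]
tool_rot: [0.082, -3.108, 0.053]
ft_force: [0.4, -1.3, -0.9]
grip_width: 0.124
```

```bash
cat > est.py <<'E'
from h import *
f=wrist();W=f["W"];b=W[:3,3]+.078*W[:3,2];print("bottom est",b,"tool delta",W[:3,:3].T@(np.array([.506,-.130,b[2]])-b)*1e3)
E
python3 est.py
```

```text
t 7.4333 pos [ 0.5127 -0.1294  0.1808] jaw yaw 93.05 zaxis [-0.031 -0.035 -0.999] F [ 0.4 -1.3 -0.9] g 0.124
bottom est [ 0.51026042 -0.13216747  0.10289431] tool delta [4.13946318 2.38970582 0.05667114]
```

Request:
drive_tool(deltas=[{"xyz":[4,2,6],"roll":0,"jaw":0},{"xyz":[1,1,8],"roll":0,"jaw":0},{"xyz":[0,1,8],"roll":0,"jaw":0},{"xyz":[0,0,8],"roll":0,"jaw":0},{"xyz":[0,0,0],"roll":0,"jaw":0}])

```text
t: 7.9
eef_pos: [0.5061, -0.1264, 0.1488]
tool_rot: [0.082, -3.11, 0.053]
ft_force: [-0.7, -0.3, -0.8]
grip_width: 0.126
```

```bash
python3 est.py
```

```text
t 7.9 pos [ 0.5061 -0.1264  0.1488] jaw yaw 93.06 zaxis [-0.03  -0.035 -0.999] F [-0.7 -0.3 -0.8] g 0.126
bottom est [ 0.50380128 -0.12905829  0.07092672] tool delta [-2.14530728 -1.05725082 -0.03241501]
```

Just entering the slot, well centred and with no contact force. Continuing down.

Request:
drive_tool(deltas=[{"xyz":[-1,0,8],"roll":0,"jaw":0},{"xyz":[0,0,8],"roll":0,"jaw":0},{"xyz":[0,0,8],"roll":0,"jaw":0},{"xyz":[0,0,8],"roll":0,"jaw":0},{"xyz":[0,0,6],"roll":0,"jaw":0},{"xyz":[0,0,0],"roll":0,"jaw":0}])

```text
t: 8.45
eef_pos: [0.5066, -0.1278, 0.1074]
tool_rot: [0.083, -3.11, 0.053]
ft_force: [-0.2, 0.8, -1.7]
grip_width: 0.125
```

```bash
python3 est.py
```

```text
t 8.45 pos [ 0.5066 -0.1278  0.1074] jaw yaw 93.07 zaxis [-0.029 -0.035 -0.999] F [-0.2  0.8 -1.7] g 0.125
bottom est [ 0.50432912 -0.13055724  0.02945904] tool delta [-1.69703571  0.46669956 -0.06802027]
```

Contact is expected in about 17 mm, so small steps from here.

Request:
drive_tool(deltas=[{"xyz":[0,0,5],"roll":0,"jaw":0},{"xyz":[0,0,4],"roll":0,"jaw":0},{"xyz":[0,0,3],"roll":0,"jaw":0}])

```text
t: 8.75
eef_pos: [0.5071, -0.1285, 0.0957]
tool_rot: [0.082, -3.112, 0.053]
ft_force: [0.7, 0.1, -1.6]
grip_width: 0.126
```

Request:
drive_tool(deltas=[{"xyz":[0,0,3],"roll":0,"jaw":0},{"xyz":[0,0,2],"roll":0,"jaw":0}])

```text
t: 8.92
eef_pos: [0.507, -0.1287, 0.0902]
tool_rot: [0.082, -3.112, 0.053]
ft_force: [0.5, 0.9, -1.2]
grip_width: 0.127
```

Request:
drive_tool(deltas=[{"xyz":[0,0,2],"roll":0,"jaw":0},{"xyz":[0,0,2],"roll":0,"jaw":0}])

```text
t: 9.08
eef_pos: [0.5065, -0.1291, 0.0873]
tool_rot: [0.081, -3.111, 0.052]
ft_force: [-10.7, 4.0, 34.4]
grip_width: 0.124
```

Firm contact with the floor. Opening the jaws partway, then checking.

Request:
drive_tool(deltas=[{"xyz":[0,0,-1],"roll":0,"jaw":0},{"xyz":[0,0,0],"roll":0,"jaw":14},{"xyz":[0,0,0],"roll":0,"jaw":18},{"xyz":[0,0,0],"roll":0,"jaw":30},{"xyz":[0,0,0],"roll":0,"jaw":45},{"xyz":[0,0,0],"roll":0,"jaw":50},{"xyz":[0,0,0],"roll":0,"jaw":50}])

```text
t: 9.67
eef_pos: [0.5072, -0.1292, 0.0887]
tool_rot: [0.081, -3.113, 0.052]
ft_force: [-0.4, -0.3, 0.4]
grip_width: 0.439
```

Request:
drive_tool(deltas=[{"xyz":[0,0,-8],"roll":0,"jaw":50},{"xyz":[0,0,-12],"roll":0,"jaw":50},{"xyz":[0,0,-20],"roll":0,"jaw":50},{"xyz":[0,0,-30],"roll":0,"jaw":50},{"xyz":[0,0,-30],"roll":0,"jaw":50},{"xyz":[0,0,-30],"roll":0,"jaw":50},{"xyz":[0,0,-20],"roll":0,"jaw":50},{"xyz":[0,0,0],"roll":0,"jaw":50}])

```text
t: 10.33
eef_pos: [0.5095, -0.1243, 0.2476]
tool_rot: [0.079, -3.109, 0.053]
ft_force: [0.1, 0.3, -0.2]
grip_width: 0.531
```

Run:
```python
from h import *
import pickle
f=wrist();s=bot.grab_frame("scene");pickle.dump((f,s),open("r.pkl","wb"))
a=cv2.resize(f["pixels"][50:275,100:400],(400,300),interpolation=cv2.INTER_CUBIC);c=cv2.resize(s["pixels"][123:243,80:240],(400,300),interpolation=cv2.INTER_CUBIC)
cv2.imwrite("pics/r.png",np.hstack([a,c])[:,:,::-1])
```

```text
t 10.3333 pos [ 0.5095 -0.1243  0.2476] jaw yaw 92.93 zaxis [-0.03  -0.035 -0.999] F [ 0.1  0.3 -0.2] g 0.531
```

View pics/r.png

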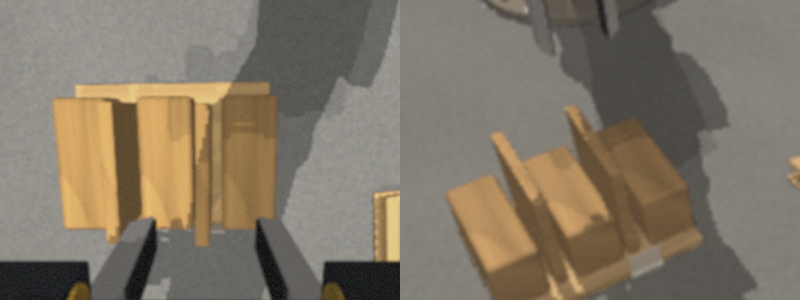

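Both views show the board upright in the empty slot (wrist crop x≈203, rows 104–244), parallel to the stock and level with it. The stock has not moved. A last numeric check before handing in.

Run:
```python
from h import *
import pickle
f,s=pickle.load(open("r.pkl","rb"))
C=lambda x,y:(100+x*.75-.3,50+y*.75-.3)
k,j=ray(f,C(204,104),.127),ray(f,C(203,245),.127);print("board top",k,j,(k+j)/2,np.linalg.norm(j-k))
S=lambda x,y:(80+(x-400)*.4-.3,123+y*.4-.3)
k,j=ray(s,S(572,110),.127),ray(s,S(620,190),.127);print("scene",k,j,(k+j)/2,np.linalg.norm(j-k))
d=pickle.load(open("d.pkl","rb"))["scene"]["pixels"].astype(int)
D=np.abs(s["pixels"].astype(int)-d).max(2)
print("frame/stock region diff",np.percentile(D[145:220,235:290],[50,90]),np.percentile(D[175:205,118:130],[50,90]))
print(bot.finish_job())
```

```text
board top [ 0.44569829 -0.13495494  0.127     ] [ 0.5633907  -0.12989435  0.127     ] [ 0.5045445  -0.13242465  0.127     ] 0.11780116651798478
scene [ 0.45582315 -0.13506847  0.127     ] [ 0.59023011 -0.13369561  0.127     ] [ 0.52302663 -0.13438204  0.127     ] 0.13441397226512036
frame/stock region diff [ 4. 41.] [3. 5.]
the job is handed in; nothing more can be done
None
```

I took the solid division board off its stand, carried it over the open frame, lowered it into the empty slot until it pressed on the floor (34 N), opened the jaws and backed off. The job is handed in at about 10 s of robot time, and `finish_job` reported no verdict.

**Position:** The wrist view puts the board's top centre at (0.5045, -0.132). My slot centre estimate is (0.5045, -0.130), so it is about 2 mm off across the slot. It is in line within about 1°.

**Height and tilt:** The TCP height at contact agrees with the board being down on the floor. In the last picture it stands upright and level with the other racked board.

**Disagreement:** The scene-view check put the board's centre about 18 mm further along the slot, at x 0.523. That reading gave a board length of 134 mm instead of 120, so I trust the wrist view more. Both readings are within the 25 mm limit.

**Leave-alone parts:** The region around the racked board was unchanged between the first and last scene images. The frame region was mostly unchanged, but about a tenth of its pixels differed noticeably. I put that down to the arm's moving shadow but did not confirm it. The frame was on its stand when last seen mid-carry.

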